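# Bring the tall cup under the feeder and open its gate

### The job

Turn the cup carousel by gently pushing on the arms at the top of its hub with a finger, either way round, until the tall steel cup stands centred under the feeder's spout. Only then push the gate lever on top of the feeder's column round to its open stop, anticlockwise seen from above, and leave it there. Grasp and lift nothing, do not touch the cups, and leave the other things on the bench where they are.

Things in the scene. Friction and masses are not known exactly. Their poses are not given: they have to be found in the camera images.
- carousel: The turning wheel of the carousel. Origin on its upright turning axis at bench height, z up. Four level steel arms stick out from the top of its hub along its +x, +y, -x and -y. Four pockets with cups lie lower, midway between the arms (45, 135, 225, 315 degrees), 110 mm from the axis, collar tops at 49 mm. Turns without end either way; friction about 0.12 N m, no spring or detent.
- spoke_end (a point): Centre of the 18 mm black ball at the end of the carousel arm along +x, 82 mm from the turning axis, 155 mm above the bench; the other three arms are alike. The arms are round, 12 mm thick. The hub post is 26 mm across, its top 183 mm above the bench.
- tall_cup_mid (a point): Centre, half-way up, of the tall steel cup: 55 mm across, 85 mm tall, loose in a pocket with 1.5 mm play, rim 120 mm above the bench.
- spout (a point): Centre of the mouth of the feeder's downward spout (22 mm across), 135 mm above the bench and 110 mm from the carousel's axis. The hopper above it is 72 mm across, its top at 249 mm; behind it a boom leads to the column, 195 mm from the carousel's axis in the same direction.
- lever_pivot (a point): Point on the upright axis of the gate lever, at mid-height of its bar (250 mm above the bench), on the feeder's column (column head 60 x 60 mm, its top 235 mm above the bench).
- lever_tip (a point): Centre of the 20 mm black ball at the free end of the gate lever, 95 mm from the pivot and at the same height. The bar between is 12 x 12 mm steel; it is free underneath beyond the column head.
- gate_lever (a joint): Angle of the gate lever, rad, anticlockwise seen from above: 0 shut (pointing 70 degrees clockwise of the outward direction from the carousel's axis to the column), 1.4 open, against its stop (10 degrees anticlockwise of the outward direction). It stays where it is left: friction about 0.1 N m.
- short_cup_a_mid (a point): Centre, half-way up, of a short steel cup: 55 mm across, 50 mm tall, loose in another pocket.
- short_cup_a: The same short cup, origin at its underside.
- short_cup_b_mid (a point): Centre, half-way up, of a short steel cup: 55 mm across, 50 mm tall, loose in another pocket.
- short_cup_b: The same short cup, origin at its underside.
- short_cup_c_mid (a point): Centre, half-way up, of a short steel cup: 55 mm across, 50 mm tall, loose in another pocket.
- short_cup_c: The same short cup, origin at its underside.
- tall_cup: The tall cup, origin at its underside.
- weight: Bystander: steel calibration weight, 38 mm across, 60 mm tall, stands loose beside the carousel.
- sample_jar: Bystander: white jar, 44 mm across, 60 mm tall, stands loose beside the carousel.
- brush: Bystander: loose brush lying on the right.
- spatula: Bystander: loose spatula lying on the left.
- sieve_ring: Bystander: open steel sieve ring, 200 mm across, 50 mm tall, loose, at the far left.
- sieve_lid: Bystander: clear round lid with a knob, 190 mm across, 32 mm tall, loose, at the far right.
- bottle: Bystander: white bottle, 60 mm across, 150 mm tall, loose, beyond the feeder.
There are look-alikes about, which are no part of the job. What is shaped like the short_cup_a but orange or red is not meant.

How it is judged (in metres and radians):
On the way, in this order (a step that is already met when the one before it is completed fails the run):
1. the tall cup stands under the spout and the carousel rests, the gate still shut (horizontal distance between tall_cup_mid and spout below 0.01 m and angular speed of carousel below 0.08 rad/s and value of joint gate_lever below 0.5 rad), for 0.2 s.
2. the gate lever is at its open stop (value of joint gate_lever above 1.32 rad), for 0.2 s.
At the end, for the whole second after the job is handed in: The tall cup is centred under the spout within 10 mm, the carousel at rest, the gate lever within 0.08 rad of its open stop, and all four cups upright and down in their pockets (horizontal distance between tall_cup_mid and spout below 0.01 m and angular speed of carousel below 0.08 rad/s and value of joint gate_lever above 1.32 rad and angle between each of tall_cup_mid, short_cup_a_mid, short_cup_b_mid, short_cup_c_mid's own z axis and vertical below 0.12 rad and height (world z) of tall_cup_mid below 0.0835 m and height (world z) of each of short_cup_a_mid, short_cup_b_mid, short_cup_c_mid below 0.066 m); the robot touches nothing.
It fails at once if the gate is opened while the tall cup is not under the spout (value of joint gate_lever above 0.5 rad and horizontal distance between tall_cup_mid and spout above 0.015 m).
It fails at once if a cup is lifted or tipped (height (world z) of tall_cup_mid above 0.0895 m or height (world z) of any of short_cup_a_mid, short_cup_b_mid, short_cup_c_mid above 0.072 m or angle between any of tall_cup_mid, short_cup_a_mid, short_cup_b_mid, short_cup_c_mid's own z axis and vertical above 0.25 rad).
It fails at once if a cup is touched by the robot (contact force between any of the fingers, the arm and tall_cup above 0.5 N or contact force between any of the fingers, the arm and short_cup_a above 0.5 N or contact force between any of the fingers, the arm and short_cup_b above 0.5 N or contact force between any of the fingers, the arm and short_cup_c above 0.5 N).
It fails at once if something is pushed or squeezed with more than 40 N (contact force between the fingers and anything else above 40 N).
It fails at once if another thing on the bench is moved by more than 20 mm (distance of any of weight, sample_jar, brush, spatula, sieve_ring, sieve_lid, bottle from where it was at the start of the episode above 0.02 m).
It also fails if it takes over 72 s, if anything falls off the work surface, if the arm or the gripper's body presses on something with over 40 N, if the wrist force passes 120 N, or if a joint passes its speed limit or range.

### The arm

A 6-joint arm with a two-finger parallel gripper is mounted at the origin on the work surface. World frame = base frame: x ahead of the robot, y to its left, z up, the work surface at z = 0. Lengths are in m, angles in degrees, forces in N, time in s.
With the tool pointing down it reaches from about 0.35 to 0.875 m from the base axis. Payload 4.2 kg.
Tool frame: the origin (TCP) lies midway between the tips of the shut fingers; the grasp point (between the pads) lies 19 mm behind it; z points along the fingers, y is the line along which they close (so a half turn about z gives the same grasp; the last joint's range is limited). The gripper opens to 87 mm and grips with 3 to 60 N. Pads are 19 mm wide; open, the fingers measure 117 mm over their backs; the gripper's body (75 mm by 190 mm) begins 51 mm behind the grasp point.
Start: joints at [-62.475, 22.042, 0.453, 0, -68.411, -14.817], TCP at [0.138, -0.61, 0.183] pointing down, gripper open.
Joint ranges: [-179.83, 179.83], [-69.29, 118.12], [-61.27, 80.66], [-181.25, 117.63], [-171.15, -9.14], [-177.46, 177.46]. Speed limits (degrees/s): [159.86, 159.86, 180, 180, 180, 180].

### API

Orientations are given as a 3x3 rotation matrix whose columns are the frame's x, y, z axes.
In Python, from station import r, cams gives the robot as it stands.
- The arm moves only by the tool play_rows, never from a script. Its argument "commands" is text: rows parted by semicolons, each of 6 numbers parted by spaces: the shift along the world's x, y, z normalised to -1 to 1, where 1 is 30 mm, then the turn, a rotation vector about the world's x, y, z normalised to -1 to 1, where 1 is 0.15 rad. A call has 1 to 20 rows; each row shifts and turns the commanded pose from where the row before left it; what a row does not reach is not made up. A row lasts 1/10 s, in which the tool goes at most 50 mm and 8.59 degrees, less where a joint would pass 70% of its speed; a pose out of reach is approached as far as the arm can. A call with a number of a shift or a turn outside -1 to 1 is refused whole. A call with a gripper value outside its range is refused whole. "grip" is the finger opening in mm, from 0 to 87, set as the call begins (left out, the last holds). The fingers move at their own pace and stop on an object; the grip force is fixed at half the most. Time passes only in rows, so rows that do not move let the fingers close. It gives the time, the measured TCP pose, the force, the opening and the grip force at its end, in the units of the state.
- r.sense(): the state, without advancing time (a new reading comes with each control period).
- cams.capture(name): name is "scene" or "top"; returns (picture, depth): 400x640x3 uint8, blue, green, red; 400x640 float32, m along the optical axis (not along the pixel's ray), 0 where there is no reading.
- cams.camera_info(name): a dict with "mtx" (3x3 intrinsics, pixels), "k1" (the pictures are not rectified: a ray, as slopes to the right and down, at radius r is drawn at 1 + k1 r^2 times it, then the intrinsics apply), "R" (3x3) and "t" (3): a world point X has camera coordinates R X + t. Camera axes: x right, y down, z forward; pixel columns grow to the right and rows downward; lengths in m; the calibration is good to about 2 mm. A picture is of the moment at which its call begins. camera_info takes no time and is no camera call.
- r.finish_job(): hands the job in; it is judged then, once.
The state is a dict: "time_s": time; "joints": joint angles; "joint_velocities": joint speeds; "effort": joint torques, N m; "tcp_pos": TCP position; "ee_rot": TCP orientation; "wrist_force": force on the tool from outside, world axes, zero at the start; "moment": the same for the moment, N m; "gripper_width": opening from 0.0 (shut) to 1.0 (fully open); "gripper_force": force on a finger pad.
Only numpy, scipy, OpenCV 4.12 (cv2) and the standard library are available. Lean on these libraries where they do the work, as an engineer would, in place of code of your own. Each camera call takes 0.05 s, during which the arm holds its last target. There are 200 camera calls.

## Working session

There is one attempt and no reset: what is moved stays moved. The work goes in short steps, Python scripts to look and compute and a tool call to move; the robot and the scene stay as the last step left them, time stands still between calls to the robot, and variables do not carry over. Pictures are saved under pics/ and viewed, at most 10 in all, crops included, and the job is handed in when it is done.

Besides the shell and the picture viewer there is one more tool, called by a JSON object that holds its "op" and its "data", one argument or row to a line. play_rows: Moves the arm, as the interface text tells. Scaled input: -1 to 1 covers 30 mm each way for a shift and 0.15 rad each way for a turn. Its arguments: {"type":"object","properties":{"commands":{"type":"string"},"grip":{"type":"number"}},"required":["commands"]}

```bash
mkdir -p pics; cat > h.py <<'E'
import numpy as np, cv2
from station import r, cams
def unproj(name,u,v,z=None,d=None):
    c=cams.camera_info(name);K=np.array(c["mtx"]);R=np.array(c["R"]);t=np.array(c["t"])
    p=cv2.undistortPoints(np.array([[[u,v]]],float),K,np.array([c["k1"],0,0,0,0.]))[0,0]
    ray=np.array([p[0],p[1],1]);o=-R.T@t;w=R.T@ray
    s=d if d is not None else (z-o[2])/w[2]
    return o+s*w
def cloud(name,dep):
    c=cams.camera_info(name);K=np.array(c["mtx"]);R=np.array(c["R"]);t=np.array(c["t"])
    vv,uu=np.mgrid[0:400,0:640]
    p=cv2.undistortPoints(np.dstack([uu,vv]).reshape(-1,1,2).astype(float),K,np.array([c["k1"],0,0,0,0.]))[:,0]
    P=np.c_[p,np.ones(len(p))]*dep.reshape(-1,1)
    return ((P-t)@R).reshape(400,640,3)
E
python3 - <<'E'
from h import *
for n in("scene","top"):
    im,d=cams.capture(n);cv2.imwrite(f"pics/{n}0.png",im);np.save(f"{n}0.npy",d)
    c=cams.camera_info(n);print(n,-np.array(c["R"]).T@np.array(c["t"]),c["k1"],c["mtx"][0][0], (d>0).mean())
print(r.sense())
E
```

```text
scene [ 0.99749027 -0.68375579  0.99398387] -0.009169045731210641 472.8230220922639 0.9958359375
top [ 0.35963932 -0.02514665  1.34680612] -0.02598865984264698 479.1808489312004 0.9960859375
{'time_s': 0.1, 'joints': array([-6.24772442e+01,  2.20844453e+01,  3.86935621e-01, -2.41984002e-02,
       -6.84129322e+01, -1.48160641e+01]), 'joint_velocities': array([ 0.02192214, -0.1455378 ,  0.12282648,  0.05913435, -0.04982666,
       -0.10807743]), 'effort': array([-2.72134162e-05, -3.91690600e+01,  1.87933767e+01,  4.23192680e+00,
        1.34221319e-02, -7.83059659e-05]), 'tcp_pos': array([ 0.13733428, -0.60907905,  0.18218751]), 'ee_rot': array([[-9.75543080e-01, -2.19807653e-01, -5.42445698e-04],
       [-2.19808293e-01,  9.75541254e-01,  1.89087332e-03],
       [ 1.13549729e-04,  1.96386245e-03, -9.99998065e-01]]), 'wrist_force': array([ 0.20215623, -0.74878566,  0.06144827]), 'moment': array([ 0.00885328, -0.04319798,  0.01196958]), 'gripper_force': 0.0, 'gripper_width': 1.0035846827480606}
```

View pics/top0.png

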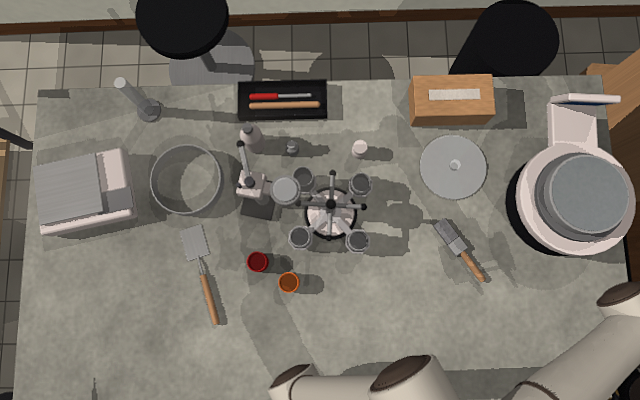

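View pics/scene0.png

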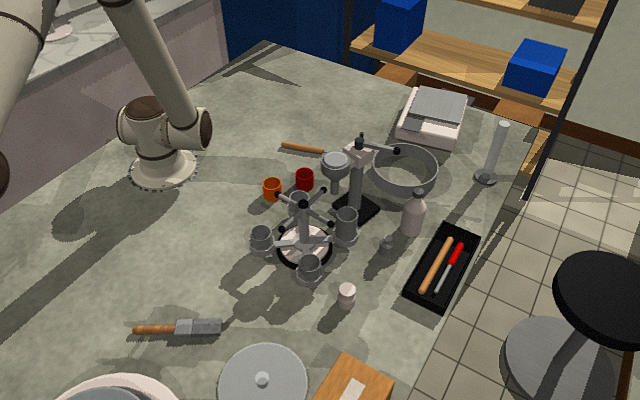

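The top view shows the hub at about (331,204), the hopper at (286,190), the lever pivot near (249,182) and its ball at (240,144). In the scene view the tall cup is at about (346,222). Next I'll enlarge the crops and get coordinates.

```bash
python3 - <<'E'
from h import *
for n,(a,b,c,d) in {"top":(225,120,385,260),"scene":(225,120,425,290)}.items():
    im=cv2.imread(f"pics/{n}0.png")[b:d,a:c]
    cv2.imwrite(f"pics/{n}0c.png",cv2.resize(im,None,fx=4 if n=="scene" else 4,fy=3.5 if n=="scene" else 4,interpolation=cv2.INTER_CUBIC)[:600,:800])
d=np.load("top0.npy");X=cloud("top",d)
for u,v in[(331,204),(331,174),(363,207),(299,201),(286,190),(249,182),(240,144),(303,177),(360,184),(299,237),(357,240),(258,262),(292,147),(360,149)]:
    print((u,v),X[v,u].round(3))
E
```

```text
(331, 204) [ 0.547 -0.033  0.181]
(331, 174) [ 0.627 -0.035  0.163]
(363, 207) [ 0.54  -0.113  0.168]
(299, 201) [0.56  0.047 0.159]
(286, 190) [0.571 0.071 0.252]
(249, 182) [0.59  0.156 0.264]
(240, 144) [0.682 0.178 0.261]
(303, 177) [0.648 0.042 0.038]
(360, 184) [ 0.624 -0.116  0.04 ]
(299, 237) [0.481 0.056 0.035]
(357, 240) [ 0.469 -0.103  0.041]
(258, 262) [0.416 0.172 0.008]
(292, 147) [0.729 0.071 0.06 ]
(360, 149) [ 0.718 -0.118  0.065]
```

View pics/top0c.png

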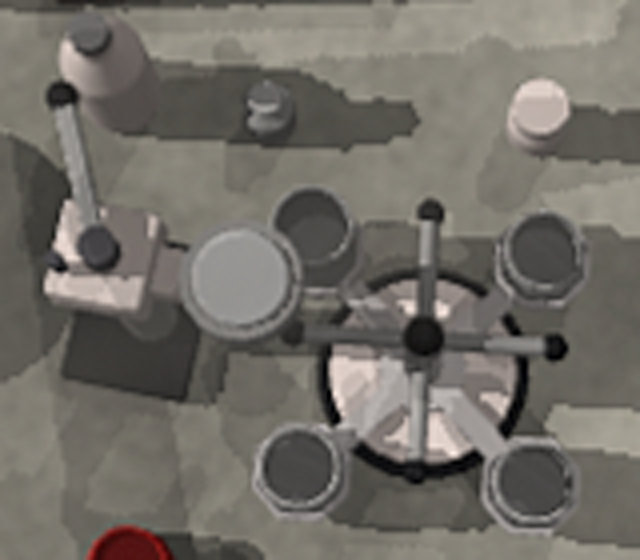

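View pics/scene0c.png

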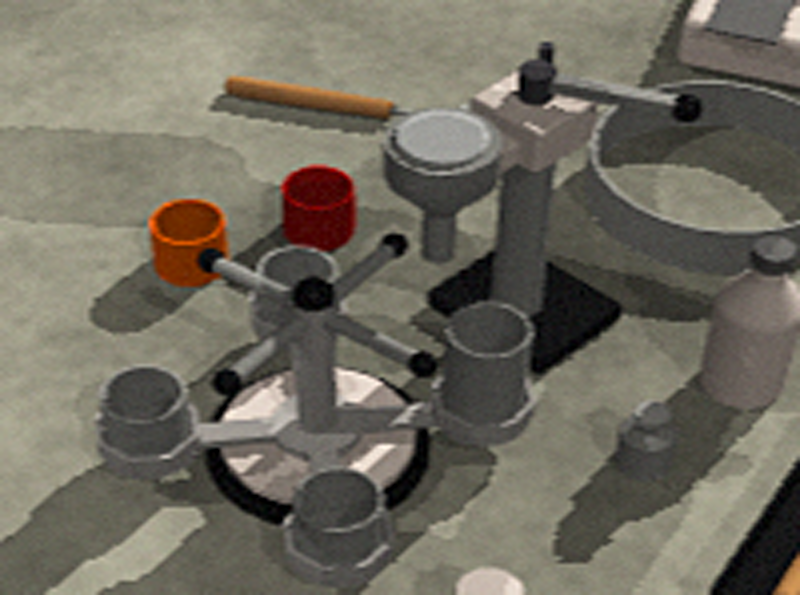

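The tall cup is the one at crop (312,230) in the top view and (487,370) in the scene view. The carousel has to turn anticlockwise by about 35°. The lever's ball is at crop (62,95). Now the precise measurement.

```bash
cat >> h.py <<'E'
def blobs(im,box,thr=45,amin=6):
    a,b,c,d=box
    m=(im[b:d,a:c].max(2)<thr).astype(np.uint8)
    n,l,s,ce=cv2.connectedComponentsWithStats(m)
    return [(ce[i]+[a,b],s[i,4]) for i in range(1,n) if s[i,4]>=amin]
def spin(X,d):
    """fit: hub, pivot, tall cup from top cloud by height bands"""
E
python3 - <<'E'
from h import *
im=cv2.imread("pics/top0.png")
for thr in (40,):
  for c,a in blobs(im,(230,130,380,250),thr,8): print(c.round(1),a,[unproj("top",*c,z=z)[:2].round(4) for z in (.159,.183,.254)])
X=cloud("top",np.load("top0.npy"))
def circ(sel,name):
    P=X[sel][:,:2];(c,rad)=cv2.minEnclosingCircle(P.astype(np.float32));print(name,len(P),P.mean(0).round(4),np.array(c).round(4),round(rad,4),X[sel][:,2].mean().round(3))
z=X[...,2];vv,uu=np.mgrid[0:400,0:640]
circ((z>.24)&(z<.258)&(np.hypot(uu-286,vv-190)<17),"hopper")
circ((z>.110)&(z<.126)&(np.hypot(uu-303,vv-177)<16),"tall rim")
for u,v in[(360,184),(299,237),(357,240)]: circ((z>.07)&(z<.095)&(np.hypot(uu-u,vv-v)<16),"short")
E
```

```text
[240.4 143.1] 18 [array([0.7149, 0.1965]), array([0.7077, 0.192 ]), array([0.6865, 0.1788])]
[252.9 184.4] 8 [array([0.6054, 0.1637]), array([0.6004, 0.1598]), array([0.5858, 0.1486])]
[340.5 190.5] 19 [array([ 0.5845, -0.0581]), array([ 0.58  , -0.0574]), array([ 0.5666, -0.0555])]
[352.5 201.1] 11 [array([ 0.5568, -0.0874]), array([ 0.5528, -0.0861]), array([ 0.541 , -0.0824])]
[330.5 204. ] 72 [array([ 0.5507, -0.0322]), array([ 0.5468, -0.0321]), array([ 0.5354, -0.0317])]
[363.7 206.5] 26 [array([ 0.5424, -0.1151]), array([ 0.5387, -0.1133]), array([ 0.5278, -0.1079])]
[306.5 216.2] 42 [array([0.521 , 0.0286]), array([0.5177, 0.0275]), array([0.5081, 0.0243])]
[353.9 219. ] 54 [array([ 0.5115, -0.0895]), array([ 0.5084, -0.0882]), array([ 0.4994, -0.0844])]
[329.4 236.1] 115 [array([ 0.47  , -0.0276]), array([ 0.4678, -0.0275]), array([ 0.4612, -0.0274])]
hopper 724 [0.5733 0.0752] [0.5747 0.0751] 0.0363 0.249
tall rim 80 [0.6372 0.0367] [0.6338 0.04  ] 0.0276 0.12
short 112 [ 0.6223 -0.1154] [ 0.6215 -0.1152] 0.028 0.082
short 95 [0.4797 0.0531] [0.4787 0.0527] 0.0272 0.085
short 88 [ 0.4651 -0.1037] [ 0.4663 -0.1025] 0.0276 0.085
```

{"op": "play_rows", "data": {
  "commands": "0.6 0.88 0.1 0 0 -0.1;0.6 0.88 0.1 0 0 -0.1;0.6 0.88 0.1 0 0 -0.1;0.6 0.88 0.1 0 0 -0.1;0.6 0.88 0.1 0 0 -0.1;0.6 0.88 0.1 0 0 -0.1;0.6 0.88 0 0 0 -0.1;0.6 0.88 0 0 0 -0.1;0.6 0.88 0 0 0 -0.1;0.6 0.88 0 0 0 -0.1;0.6 0.88 0 0 0 -0.1;0.6 0.88 0 0 0 -0.1;0.6 0.88 0 0 0 -0.1;0.6 0.88 0 0 0 -0.1;0.6 0.88 0 0 0 -0.1;0.6 0.88 0 0 0 -0.1;0.6 0.88 0 0 0 -0.1;0.6 0.88 0 0 0 -0.1;0.5 0.8 0 0 0 -0.1;0.4 0.7 0 0 0 -0.1",
  "grip": 0
}}

```text
time_s: 2.1
tcp_pos: [0.4889, -0.0881, 0.2007]
ee_rot: [[-0.997, 0.078, -0.001], [0.078, 0.997, 0.0], [0.001, 0.0, -1.0]]
wrist_force: [0.0, -0.9, -0.2]
gripper_width: 0.004
gripper_force: 0.0
```

{"op": "play_rows", "data": {
  "commands": "0 0 -0.5 0 0 0;0.2 0.15 -0.5 0 0 0;0.1 0 -0.5 0 0 0;0 0 -0.5 0 0 0;0 0 0 0 0 0;0 0 0 0 0 0"
}}

```text
time_s: 2.7
tcp_pos: [0.4974, -0.0851, 0.1412]
ee_rot: [[-0.997, 0.078, -0.001], [0.078, 0.997, -0.0], [0.001, -0.0, -1.0]]
wrist_force: [-0.5, -0.3, 0.5]
gripper_width: 0.002
gripper_force: 0.0
```

```bash
python3 - <<'E'
from h import *
s=r.sense();print(s["tcp_pos"],s["wrist_force"],s["joints"])
im,d=cams.capture("scene");cv2.imwrite("pics/s1.png",cv2.resize(im[90:290,200:440],None,fx=3,fy=3)[:600,:800])
c=np.array([.5500,-.0312]);p0=s["tcp_pos"][:2];t0=np.deg2rad(-94.6);print("gap",(c+.055*np.array([np.cos(t0),np.sin(t0)])-.0155*np.array([-np.sin(t0),np.cos(t0)])-p0))
for g in np.linspace(0,36.5,11):
    t=t0+np.deg2rad(g);print(round(g,1),(c+.055*np.array([np.cos(t),np.sin(t)])-.0155*np.array([-np.sin(t),np.cos(t)])).round(4))
E
```

```text
[ 0.49742801 -0.08506323  0.14117559] [-0.50695263 -0.28696892  0.47920097] [ 8.76738739e+00  1.24906896e+01 -1.97680557e+01  1.74131013e-02
 -5.77821051e+01 -1.03248199e+02]
gap [0.03271098 0.00028348]
0.0 [ 0.5301 -0.0848]
3.6 [ 0.5336 -0.0859]
7.3 [ 0.5371 -0.0869]
11.0 [ 0.5407 -0.0876]
14.6 [ 0.5443 -0.0881]
18.2 [ 0.5479 -0.0883]
21.9 [ 0.5516 -0.0883]
25.6 [ 0.5552 -0.0881]
29.2 [ 0.5588 -0.0877]
32.8 [ 0.5624 -0.087 ]
36.5 [ 0.5659 -0.0861]
```

View pics/s1.png

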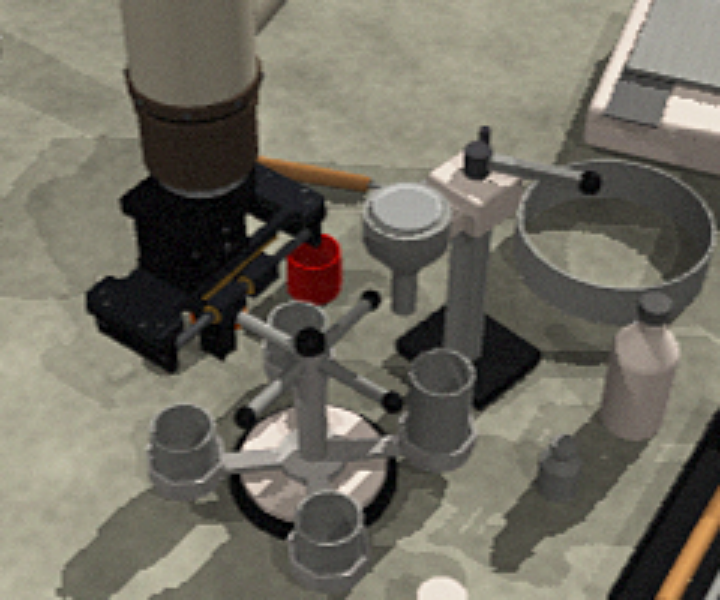

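The view shows the shut fingers behind the −y arm, clear of the cups, with the hub ball at (310,343) and the tall cup at (440,400). I'll approach and push slowly.

{"op": "play_rows", "data": {
  "commands": "0.25 0 0 0 0 0;0.25 0 0 0 0 0;0.25 0 0 0 0 0;0.15 0 0 0 0 0;0.1 0 0 0 0 0;0.06 -0.01 0 0 0 0.1;0.06 -0.02 0 0 0 0.21;0.06 -0.02 0 0 0 0.21;0.06 -0.01 0 0 0 0.21;0.06 -0.01 0 0 0 0.21;0.06 -0.01 0 0 0 0.21;0.06 -0.01 0 0 0 0.21;0.06 -0.01 0 0 0 0.21;0.06 0 0 0 0 0.21;0.06 0 0 0 0 0.21;0.06 0 0 0 0 0.21;0.06 0 0 0 0 0.21;0 0 0 0 0 0;0 0 0 0 0 0;0 0 0 0 0 0"
}}

```text
time_s: 4.75
tcp_pos: [0.549, -0.088, 0.1412]
ee_rot: [[-0.96, -0.279, -0.0], [-0.279, 0.96, 0.0], [0.0, 0.0, -1.0]]
wrist_force: [1.0, -0.1, 0.9]
gripper_width: 0.006
gripper_force: 0.0
```

```bash
cat >> h.py <<'E'
C=np.array([.5500,-.0312])
def state(save=None):
    im,d=cams.capture("top");X=cloud("top",d);z=X[...,2]
    q=X[...,:2]-C;rho=np.hypot(q[...,0],q[...,1])
    s=r.sense();print("tcp",s["tcp_pos"].round(4),"F",s["wrist_force"].round(1))
    for n,lo,hi in(("tall",.108,.127),("short",.076,.092)):
        m=((z>lo)&(z<hi)&(rho<.15)&(rho>.075)).astype(np.uint8)
        k,l,st,_=cv2.connectedComponentsWithStats(cv2.dilate(m,np.ones((5,5))))
        for i in range(1,k):
            P=X[(l==i)&(m>0)][:,:2]
            if len(P)<15: continue
            c,rad=cv2.minEnclosingCircle(P.astype(np.float32));e=np.array(c)-C
            print(n,len(P),np.array(c).round(4),round(rad,4),"r",np.hypot(*e).round(4),"ang",np.degrees(np.arctan2(e[1],e[0])).round(1))
    if save: cv2.imwrite(save,cv2.resize(im[110:270,220:400],None,fx=3.5,fy=3.5))
E
python3 -c "
from h import *
state('pics/t2.png')"
```

```text
tcp [ 0.549  -0.088   0.1412] F [-0.4  0.7 -0. ]
short 34 [0.4799 0.0431] 0.0253 r 0.1022 ang 133.3
short 81 [ 0.4662 -0.1023] 0.0273 r 0.1099 ang -139.7
```

View pics/t2.png

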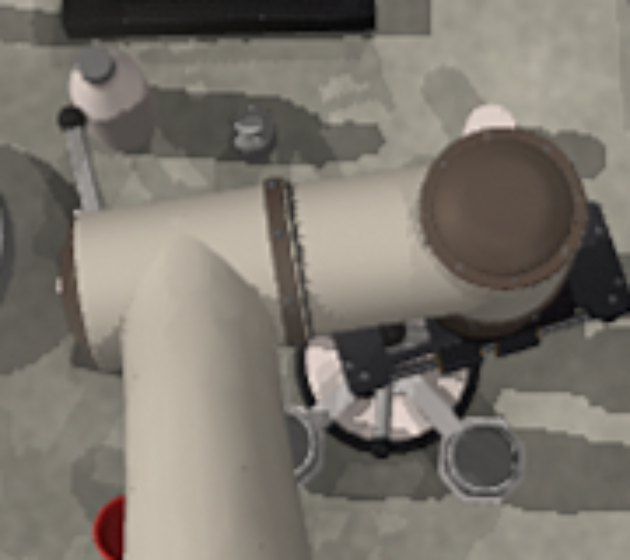

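```bash
python3 - <<'E'
from h import *
im,d=cams.capture("scene");cv2.imwrite("pics/s2.png",cv2.resize(im[130:270,220:400],None,fx=4,fy=4)[:600,:800])
E
```

```text
(no output)
```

View pics/s2.png

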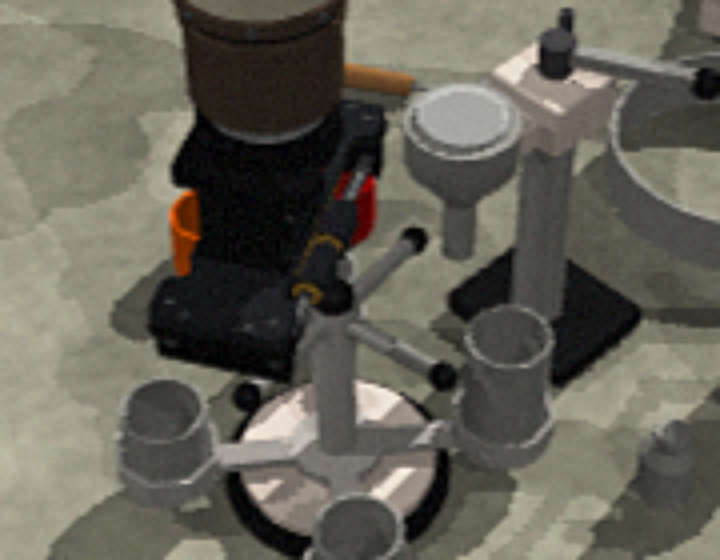

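The carousel has not turned: its balls and cups sit where they were in both views. I'll check where the fingers really are from the depth.

```bash
python3 - <<'E'
from h import *
s=r.sense();p=s["tcp_pos"];R=s["ee_rot"];print(p,s["wrist_force"],s["moment"],s["gripper_width"])
for n in("scene","top"):
    im,d=cams.capture(n);X=cloud(n,d);L=(X-p)@R
    dark=im.max(2)<70
    m=(abs(L[...,0])<.06)&(abs(L[...,1])<.13)&(L[...,2]<.03)&(L[...,2]>-.2)
    Q=L[m]
    for a in np.arange(-.20,.03,.02):
        k=Q[(Q[:,2]>=a)&(Q[:,2]<a+.02)]
        if len(k): print(n,round(a,2),len(k),np.percentile(k,[2,50,98],axis=0)[:,:2].round(3).tolist())
    for z in(.3,.4,.45): 
        if n=="top":print(z,unproj("top",363.7,170,z=z).round(3))
E
```

```text
[ 0.54901455 -0.08797734  0.14118465] [0.31466756 0.34064164 0.04705665] [ 0.01042222 -0.00437585  0.02551799] 0.0035130961540801174
scene -0.2 182 [[-0.034, -0.053], [-0.0, -0.051], [0.025, -0.022]]
scene -0.18 181 [[-0.022, -0.053], [-0.003, -0.051], [0.024, -0.009]]
scene -0.16 942 [[-0.035, -0.097], [-0.011, -0.068], [0.035, 0.088]]
scene -0.14 457 [[-0.036, -0.095], [-0.027, -0.025], [0.037, 0.08]]
scene -0.12 213 [[-0.059, -0.09], [-0.02, -0.086], [0.035, 0.127]]
scene -0.1 51 [[-0.059, 0.112], [-0.049, 0.117], [-0.037, 0.128]]
scene -0.08 19 [[-0.059, 0.112], [-0.051, 0.118], [-0.037, 0.128]]
scene -0.06 13 [[-0.05, -0.007], [-0.009, 0.007], [-0.007, 0.108]]
scene -0.04 99 [[-0.048, -0.032], [-0.018, 0.042], [0.02, 0.125]]
scene -0.02 294 [[-0.057, -0.032], [-0.027, 0.041], [0.018, 0.127]]
scene -0.0 52 [[-0.025, 0.038], [-0.017, 0.041], [-0.003, 0.048]]
scene 0.02 30 [[-0.026, 0.037], [-0.017, 0.042], [-0.002, 0.052]]
top -0.18 1 [[0.024, 0.017], [0.024, 0.017], [0.024, 0.017]]
top -0.16 704 [[-0.028, -0.093], [0.015, -0.063], [0.036, 0.094]]
top -0.14 278 [[0.005, -0.068], [0.03, 0.015], [0.036, 0.066]]
top -0.12 10 [[0.002, -0.07], [0.036, 0.015], [0.036, 0.087]]
top -0.06 19 [[-0.018, 0.046], [-0.015, 0.054], [-0.009, 0.06]]
top -0.04 87 [[-0.016, 0.031], [0.025, 0.07], [0.059, 0.087]]
top -0.02 64 [[-0.029, 0.028], [0.024, 0.068], [0.057, 0.1]]
top -0.0 1 [[-0.007, 0.047], [-0.007, 0.047], [-0.007, 0.047]]
top 0.02 1 [[-0.013, 0.042], [-0.013, 0.042], [-0.013, 0.042]]
0.3 [ 0.603 -0.107  0.3  ]
0.4 [ 0.58  -0.099  0.4  ]
0.45 [ 0.568 -0.096  0.45 ]
```

```bash
python3 - <<'E'
from h import *
s=r.sense();p=s["tcp_pos"];R=s["ee_rot"]
im,d=cams.capture("scene");X=cloud("scene",d);c=cams.camera_info("scene")
big=cv2.resize(im[150:260,240:370],None,fx=5,fy=5,interpolation=cv2.INTER_CUBIC)
big=np.clip(big.astype(float)*1.8+15,0,255).astype(np.uint8)
for h,col in((0,(0,0,255)),(.05,(0,255,0)),(.1,(255,0,0))):
    q=p+[0,0,h];uv=cv2.projectPoints(q[None],cv2.Rodrigues(np.array(c["R"]))[0],np.array(c["t"]),np.array(c["mtx"]),np.array([c["k1"],0,0,0,0.]))[0].ravel()
    u,v=uv.round().astype(int);cam=np.array(c["R"])@q+c["t"]
    print(h,uv.round(1),"depth expected",cam[2].round(3),"seen",d[v,u].round(3),X[v,u].round(3))
    cv2.drawMarker(big,(int((uv[0]-240)*5),int((uv[1]-150)*5)),col,cv2.MARKER_CROSS,14,1)
cv2.imwrite("pics/s3.png",big)
E
```

```text
0 [291.1 226.2] depth expected 1.128 seen 1.321 [ 0.472  0.014 -0.005]
0.05 [290.3 212. ] depth expected 1.093 seen 0.955 [ 0.605 -0.164  0.293]
0.1 [289.4 196.8] depth expected 1.057 seen 0.977 [ 0.582 -0.134  0.298]
```

View pics/s3.png

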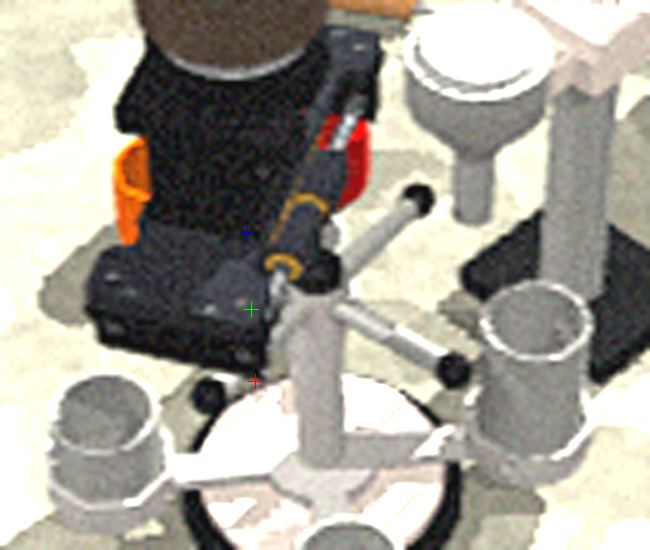

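The pixel at the reported TCP (red cross) shows bench, and the body sits about 40 mm higher than the reported pose and stated sizes imply. So the fingertips probably passed over the arms. I'll back off and yaw so a camera can see the fingers.

{"op": "play_rows", "data": {
  "commands": "-0.3 0 0 0 0 0;-0.3 0 0 0 0 -0.9;-0.4 0 0 0 0 -0.9;-0.4 0 0 0 0 -0.9;-0.4 0 0 0 0 -0.9;-0.2 0 0 0 0 -0.9;0 0 0 0 0 -0.9;0 0 0 0 0 -0.9;0 0 0 0 0 -0.9;0 0 0 0 0 -0.9;0 0 0 0 0 0;0 0 0 0 0 0"
}}

```text
time_s: 6.2
tcp_pos: [0.4887, -0.088, 0.1412]
ee_rot: [[-0.599, 0.801, -0.0], [0.801, 0.599, 0.0], [0.0, -0.0, -1.0]]
wrist_force: [0.3, -0.5, 0.3]
gripper_width: 0.009
gripper_force: 0.0
```

```bash
python3 - <<'E'
from h import *
s=r.sense();p=s["tcp_pos"];R=s["ee_rot"];print(p.round(4),s["joints"].round(1),s["wrist_force"].round(1))
im,d=cams.capture("scene");X=cloud("scene",d);L=(X-p)@R;c=cams.camera_info("scene")
m=(abs(L[...,0])<.05)&(abs(L[...,1])<.1)&(L[...,2]<.0)&(L[...,2]>-.2)
Q=L[m]
for a in np.arange(-.20,.0,.01):
    k=Q[(Q[:,2]>=a)&(Q[:,2]<a+.01)]
    if len(k): print(round(a,2),len(k),np.percentile(k,[2,50,98],axis=0)[:,:2].round(3).tolist())
uv=cv2.projectPoints(p[None],cv2.Rodrigues(np.array(c["R"]))[0],np.array(c["t"]),np.array(c["mtx"]),np.array([c["k1"],0,0,0,0.]))[0].ravel();print(uv)
big=cv2.resize(im[130:250,200:340],None,fx=5,fy=5,interpolation=cv2.INTER_CUBIC)
big=np.clip(big.astype(float)*1.8+15,0,255).astype(np.uint8)
cv2.drawMarker(big,(int((uv[0]-200)*5),int((uv[1]-130)*5)),(0,0,255),cv2.MARKER_CROSS,14,1)
cv2.imwrite("pics/s4.png",big)
E
```

```text
[ 0.4887 -0.088   0.1412] [   8.6   11.7  -20.8   -0.   -57.5 -151.8] [ 0.3 -0.5  0.3]
-0.2 20 [[-0.038, -0.049], [-0.035, -0.021], [0.011, 0.007]]
-0.19 64 [[-0.026, -0.051], [-0.022, -0.025], [-0.013, 0.013]]
-0.18 106 [[-0.025, -0.051], [-0.022, -0.015], [-0.016, 0.014]]
-0.17 132 [[-0.027, -0.05], [-0.022, -0.019], [-0.015, 0.014]]
-0.16 756 [[-0.036, -0.095], [-0.012, -0.018], [0.033, 0.09]]
-0.15 533 [[-0.039, -0.094], [-0.024, 0.02], [0.029, 0.09]]
-0.14 295 [[-0.039, -0.09], [-0.027, 0.009], [0.019, 0.086]]
-0.13 335 [[-0.04, -0.085], [-0.033, 0.009], [0.028, 0.079]]
-0.12 92 [[-0.041, -0.087], [-0.037, -0.008], [-0.026, 0.083]]
-0.11 4 [[-0.036, -0.008], [-0.02, 0.036], [0.001, 0.083]]
-0.1 1 [[-0.012, -0.009], [-0.012, -0.009], [-0.012, -0.009]]
-0.09 37 [[-0.013, -0.016], [-0.009, -0.005], [0.003, 0.009]]
-0.08 33 [[-0.014, -0.015], [-0.01, -0.003], [-0.008, 0.009]]
-0.07 28 [[-0.015, -0.012], [-0.011, -0.002], [-0.007, 0.008]]
-0.06 24 [[-0.013, -0.012], [-0.011, -0.005], [-0.006, 0.007]]
-0.05 38 [[-0.013, -0.01], [-0.009, 0.004], [0.009, 0.084]]
-0.04 59 [[-0.01, -0.005], [0.0, 0.077], [0.015, 0.089]]
-0.03 57 [[-0.049, 0.032], [-0.004, 0.07], [0.043, 0.089]]
-0.02 243 [[-0.047, 0.027], [-0.005, 0.056], [0.048, 0.098]]
-0.01 19 [[-0.021, 0.059], [-0.004, 0.079], [0.011, 0.096]]
[270.58979176 216.18200366]
```

View pics/s4.png

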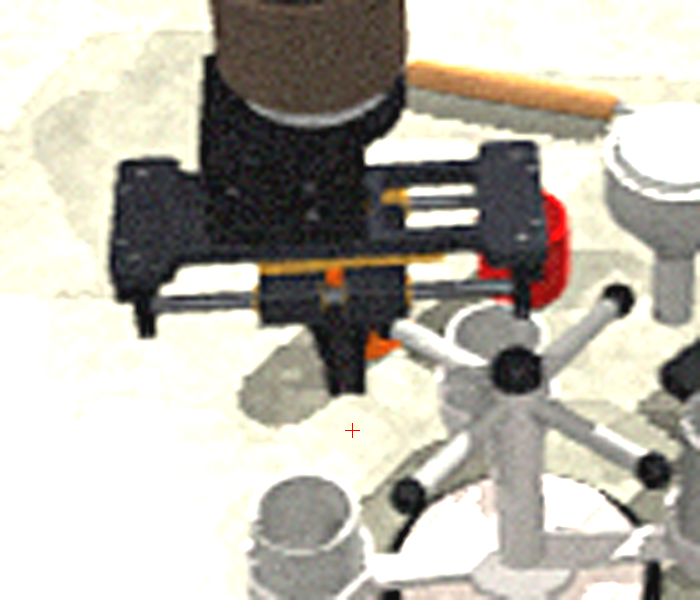

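The fingers are shut and upright. Their tip is at crop (347,392), clearly above the TCP mark at (352,430), so the real tip is higher than reported. I'll quantify it.

```bash
python3 - <<'E'
from h import *
s=r.sense();p=s["tcp_pos"];R=s["ee_rot"]
im,d=cams.capture("scene");X=cloud("scene",d);L=(X-p)@R
m=(abs(L[...,0]+.01)<.008)&(abs(L[...,1])<.02)&(L[...,2]<-.01)&(L[...,2]>-.10)&(im.max(2)<70)
print(np.sort(L[m][:,2])[-12:].round(4))
v,u=np.where(m)
for row in range(v.max()-6,v.max()+3):
    k=u[v==row]; print(row,(k.min(),k.max()) if len(k) else None, im[row,266:274].max(1), L[row,269].round(3))
E
```

```text
[-0.0435 -0.0435 -0.0434 -0.0427 -0.0425 -0.042  -0.0414 -0.0413 -0.0408
 -0.0404 -0.0404 -0.0394]
202 (np.int64(264), np.int64(272)) [ 3 15 18 12 16  0 11 56] [-0.01  0.   -0.06]
203 (np.int64(264), np.int64(271)) [17 19 17 13 24  2  0 63] [-0.007 -0.    -0.053]
204 (np.int64(265), np.int64(272)) [  0  23  15  11  14   5  14 112] [-0.009 -0.    -0.053]
205 (np.int64(265), np.int64(272)) [ 11  12   7  24  17  11  12 113] [-0.008 -0.001 -0.048]
206 (np.int64(265), np.int64(272)) [ 16  15  25   7   8  13  19 108] [-0.01  -0.001 -0.046]
207 (np.int64(265), np.int64(272)) [  0  13  20  20  11   7   0 107] [-0.01  -0.001 -0.043]
208 (np.int64(265), np.int64(272)) [  1   8  38  43  36  23  24 103] [-0.012 -0.001 -0.041]
209 None [ 57  80 132 145 144 123 123 134] [ 0.159 -0.013  0.143]
210 None [135 161 150 136 128 126 130 129] [ 0.155 -0.013  0.143]
```

The fingers are 40 mm shorter than the reported TCP says: the real tip is at the reported z + 0.040. I'll lower by 41 mm, restore the yaw and push.

{"op": "play_rows", "data": {
  "commands": "0 0 0 0 0 0.94;0 0 0 0 0 0.94;0 0 -0.2 0 0 0.94;0.1 0.1 -0.3 0 0 0.94;0.1 0 -0.3 0 0 0.94;0.1 0 -0.3 0 0 0.94;0 0 -0.27 0 0 0;0 0 0 0 0 0;0 0 0 0 0 0"
}}

```text
time_s: 7.2
tcp_pos: [0.498, -0.085, 0.1001]
ee_rot: [[-0.996, 0.087, -0.0], [0.087, 0.996, -0.0], [0.0, -0.0, -1.0]]
wrist_force: [0.2, -0.1, 1.1]
gripper_width: 0.006
gripper_force: 0.0
```

{"op": "play_rows", "data": {
  "commands": "0.22 0 0 0 0 0;0.22 0 0 0 0 0;0.22 0 0 0 0 0;0.15 0 0 0 0 0;0.1 0 0 0 0 0;0.06 -0.01 0 0 0 0.1;0.06 -0.02 0 0 0 0.21;0.06 -0.02 0 0 0 0.21;0.06 -0.01 0 0 0 0.21;0.06 -0.01 0 0 0 0.21;0.06 -0.01 0 0 0 0.21;0.06 -0.01 0 0 0 0.21;0.06 -0.01 0 0 0 0.21;0.06 0 0 0 0 0.21;0.06 0 0 0 0 0.21;0.06 0 0 0 0 0.21;0.06 0 0 0 0 0.21;0 0 0 0 0 0;0 0 0 0 0 0"
}}

```text
time_s: 9.1
tcp_pos: [0.5463, -0.0882, 0.0998]
ee_rot: [[-0.962, -0.272, -0.002], [-0.272, 0.962, -0.0], [0.002, 0.0, -1.0]]
wrist_force: [-0.6, -1.4, -1.6]
gripper_width: 0.01
gripper_force: 0.8
```

```bash
python3 - <<'E'
from h import *
state()
def st2():
    im,d=cams.capture("scene");X=cloud("scene",d);z=X[...,2]
    q=X[...,:2]-C;rho=np.hypot(q[...,0],q[...,1])
    for n,lo,hi in(("tall",.110,.127),("short",.076,.092)):
        m=((z>lo)&(z<hi)&(rho<.145)&(rho>.078)).astype(np.uint8)
        k,l,s,_=cv2.connectedComponentsWithStats(cv2.dilate(m,np.ones((3,3))))
        for i in range(1,k):
            P=X[(l==i)&(m>0)][:,:2]
            if len(P)<25: continue
            c,rad=cv2.minEnclosingCircle(P.astype(np.float32));e=np.array(c)-C
            print("S",n,len(P),np.array(c).round(4),round(rad,4),"r",np.hypot(*e).round(4),"ang",np.degrees(np.arctan2(e[1],e[0])).round(1))
st2()
E
```

```text
tcp [ 0.5463 -0.0882  0.0998] F [-2.  -1.4 -1.2]
short 80 [ 0.4955 -0.1266] 0.0275 r 0.1099 ang -119.7
short 57 [0.4548 0.0232] 0.0271 r 0.1096 ang 150.3
S tall 140 [0.6014 0.06  ] 0.0294 r 0.1047 ang 60.6
S short 57 [0.5944 0.0745] 0.0187 r 0.1146 ang 67.2
S short 54 [0.6138 0.0525] 0.0232 r 0.1052 ang 52.7
S short 142 [ 0.4928 -0.1302] 0.0293 r 0.1144 ang -120.0
S short 139 [ 0.6426 -0.0898] 0.0295 r 0.1096 ang -32.3
```

It has turned 20° and the tall cup is at 60.3° against a target of 76.9°. Continuing.

{"op": "play_rows", "data": {
  "commands": "0.06 0 0 0 0 0.21;0.06 0 0 0 0 0.21;0.06 0 0 0 0 0.21;0.06 0 0 0 0 0.21;0.06 0.01 0 0 0 0.21;0.06 0.01 0 0 0 0.21;0.06 0.01 0 0 0 0.21;0.06 0.01 0 0 0 0.21;0 0 0 0 0 0;0 0 0 0 0 0;0 0 0 0 0 0"
}}

```text
time_s: 10.3
tcp_pos: [0.5613, -0.0866, 0.1]
ee_rot: [[-0.864, -0.503, -0.0], [-0.503, 0.864, 0.0], [-0.0, 0.0, -1.0]]
wrist_force: [-1.2, -1.1, -0.8]
gripper_width: 0.011
gripper_force: 0.6
```

```bash
python3 -c "
from h import *
state()"
```

```text
tcp [ 0.5613 -0.0866  0.1   ] F [-0.8 -0.9 -1.2]
short 84 [ 0.5234 -0.138 ] 0.0277 r 0.11 ang -104.0
short 75 [ 0.4436 -0.0039] 0.0276 r 0.1098 ang 165.6
```

{"op": "play_rows", "data": {
  "commands": "0.02 0.01 0 0 0 0;0.015 0.01 0 0 0 0.1;0 0 0 0 0 0;0 0 0 0 0 0;-0.2 -0.12 0 0 0 0;-0.25 -0.15 0 0 0 0;-0.1 -0.1 0.6 0 0 0;0 0 1 0 0 0;0 0 1 0 0 0;0 0 1 0 0 0;-0.5 -0.5 1 0 0 0;-1 -1 0.5 0 0 0;-1 -1 0 0 0 0;-1 -1 0 0 0 0;-0.5 -0.5 0 0 0 0;0 0 0 0 0 0;0 0 0 0 0 0"
}}

```text
time_s: 12.05
tcp_pos: [0.426, -0.2175, 0.2536]
ee_rot: [[-0.857, -0.516, 0.002], [-0.516, 0.857, -0.0], [-0.002, -0.001, -1.0]]
wrist_force: [0.1, -0.2, -0.3]
gripper_width: 0.009
gripper_force: 0.0
```

```bash
python3 - <<'E'
from h import *
state()
im,d=cams.capture("top");X=cloud("top",d);z=X[...,2];vv,uu=np.mgrid[0:400,0:640]
m=(z>.24)&(z<.258)&(np.hypot(uu-286,vv-190)<17);c,rad=cv2.minEnclosingCircle(X[m][:,:2].astype(np.float32));print("hopper",c,rad,m.sum())
for n in("top","scene"):
    if n=="scene": im,d=cams.capture("scene");X=cloud("scene",d);z=X[...,2]
    m=(z>.236)&(z<.275)&(X[...,1]>.115)&(X[...,1]<.26)&(abs(X[...,0]-.63)<.12)
    P=X[m];print(n,m.sum(),P[:,:2].min(0),P[:,:2].max(0))
    f=P[P[:,0].argsort()][-15:];print(" tip end",f.mean(0).round(4))
# spout in scene: steel tube z .135-.17 near
    m=(z>.137)&(z<.17)&(np.hypot(X[...,0]-.5747,X[...,1]-.0751)<.025)
    if m.sum()>5: print(n,"spout side pts",m.sum(),X[m].mean(0).round(4))
E
```

```text
tcp [ 0.4264 -0.2171  0.2533] F [-0.4  1.6  0.6]
tall 43 [0.5653 0.0711] 0.025 r 0.1034 ang 81.5
short 93 [ 0.6571 -0.0562] 0.0277 r 0.11 ang -13.1
short 20 [0.567  0.0733] 0.026 r 0.1059 ang 80.7
short 21 [0.4332 0.0084] 0.0191 r 0.1233 ang 161.3
hopper (0.5748427510261536, 0.07571836560964584) 0.03647708520293236 724
top 632 [0.56129716 0.12683231] [0.6930887  0.19155231]
 tip end [0.6906 0.1796 0.2589]
scene 375 [0.57794834 0.12680529] [0.69332331 0.18386836]
 tip end [0.6899 0.1738 0.2524]
scene spout side pts 78 [0.5757 0.0653 0.1545]
```

The carousel is at the target: the tall cup's angle is 76.9° and the hopper's is 76.9°. Before moving to the lever I'll check the cup in the scene view and the heights around the column.

```bash
python3 - <<'E'
from h import *
im,d=cams.capture("scene");X=cloud("scene",d);z=X[...,2];q=X[...,:2]
m=(z>.115)&(z<.125)&(np.hypot(q[...,0]-.575,q[...,1]-.0755)<.036)
c,rad=cv2.minEnclosingCircle(X[m][:,:2].astype(np.float32));print("tall rim scene",np.round(c,4),rad,m.sum())
for n in("scene","top"):
    if n=="top": im,d=cams.capture("top");X=cloud("top",d);z=X[...,2];q=X[...,:2]
    m=(z>.262)&(np.hypot(q[...,0]-.6,q[...,1]-.16)<.12)
    if m.any(): print(n,"high",m.sum(),X[m].min(0).round(3),X[m].max(0).round(3),X[m].mean(0).round(4))
    m=(z>.24)&(z<.275)&(np.hypot(q[...,0]-.592,q[...,1]-.1575)>.03)&(np.hypot(q[...,0]-.592,q[...,1]-.1575)<.115)&(q[...,0]>.6)&(q[...,1]>.13)
    P=X[m][:,:2]-[.592,.1575];print(n,"bar ang from pivot",np.degrees(np.arctan2(P[:,1],P[:,0])).mean().round(1),cv2.fitLine(X[m][:,:2].astype(np.float32),2,0,.01,.01).ravel().round(4))
E
```

```text
tall rim scene [0.5721 0.0716] 0.02849063090980053 69
scene high 1 [0.583 0.181 0.262] [0.583 0.181 0.262] [0.5828 0.1809 0.2623]
scene bar ang from pivot 8.3 [0.9799 0.1993 0.6579 0.1676]
top high 67 [0.582 0.147 0.262] [0.691 0.186 0.268] [0.6038 0.1658 0.2641]
top bar ang from pivot 13.6 [0.9731 0.2305 0.6593 0.1737]
```

{"op": "play_rows", "data": {
  "commands": "0.57 0.82 0.05 0 0 -0.16;0.57 0.82 0 0 0 -0.16;0.57 0.82 0 0 0 -0.16;0.57 0.82 0 0 0 -0.16;0.57 0.82 0 0 0 -0.16;0.57 0.82 0 0 0 -0.16;0.57 0.82 0 0 0 -0.16;0.57 0.82 0 0 0 -0.16;0.57 0.82 0 0 0 -0.16;0.57 0.82 0 0 0 -0.16;0.57 0.82 0 0 0 -0.16;0.57 0.82 0 0 0 -0.16;0.57 0.82 0 0 0 -0.16;0.57 0.82 0 0 0 -0.16;0 0 0 0 0 0;0 0 0 0 0 0"
}}

```text
time_s: 13.9
tcp_pos: [0.6654, 0.1283, 0.2532]
ee_rot: [[-0.978, -0.207, -0.002], [-0.207, 0.978, -0.001], [0.002, -0.0, -1.0]]
wrist_force: [0.1, -0.3, -0.5]
gripper_width: 0.006
gripper_force: 0.0
```

{"op": "play_rows", "data": {
  "commands": "0 0 -0.4 0 0 0;0 0 -0.5 0 0 0;0 0 -0.5 0 0 0;0 0 -0.5 0 0 0;0 0 0 0 0 0;0 0 0 0 0 0"
}}

```text
time_s: 14.5
tcp_pos: [0.6651, 0.1264, 0.1977]
ee_rot: [[-0.979, -0.205, -0.0], [-0.205, 0.979, -0.0], [0.0, -0.0, -1.0]]
wrist_force: [0.5, -0.2, 0.9]
gripper_width: 0.005
gripper_force: 0.0
```

```bash
python3 - <<'E'
from h import *
s=r.sense();p=s["tcp_pos"];print(p.round(4),s["wrist_force"].round(1),s["joints"].round(0))
P=np.array([.592,.1572]);prev=p[:2];
for f in range(12,93,5):
    a=np.radians(f);u=np.array([np.cos(a),np.sin(a)]);n=np.array([-u[1],u[0]])
    t=P+.065*u-.019*n;print(f,t.round(4),((t-prev)/.03).round(2));prev=t
E
```

```text
[0.6651 0.1264 0.1977] [ 0.5 -0.2  0.9] [  24.   27.   10.    0.  -73. -103.]
12 [0.6595 0.1521] [-0.19  0.86]
17 [0.6597 0.158 ] [0.01 0.2 ]
22 [0.6594 0.1639] [-0.01  0.2 ]
27 [0.6585 0.1698] [-0.03  0.19]
32 [0.6572 0.1755] [-0.04  0.19]
37 [0.6553 0.1811] [-0.06  0.19]
42 [0.653  0.1866] [-0.08  0.18]
47 [0.6502 0.1918] [-0.09  0.17]
52 [0.647  0.1967] [-0.11  0.16]
57 [0.6433 0.2014] [-0.12  0.15]
62 [0.6393 0.2057] [-0.13  0.14]
67 [0.6349 0.2096] [-0.15  0.13]
72 [0.6302 0.2131] [-0.16  0.12]
77 [0.6251 0.2163] [-0.17  0.1 ]
82 [0.6199 0.2189] [-0.18  0.09]
87 [0.6144 0.2211] [-0.18  0.07]
92 [0.6087 0.2228] [-0.19  0.06]
```

{"op": "play_rows", "data": {
  "commands": "-0.05 0.25 0 0 0 0;-0.05 0.25 0 0 0 0;-0.05 0.2 0 0 0 0;-0.04 0.16 0 0 0 0;0.01 0.2 0 0 0 0.58;-0.01 0.2 0 0 0 0.58;-0.03 0.19 0 0 0 0.58;-0.04 0.19 0 0 0 0.58;-0.06 0.19 0 0 0 0.58;-0.08 0.18 0 0 0 0.58;-0.09 0.17 0 0 0 0.58;-0.11 0.16 0 0 0 0.58;-0.12 0.15 0 0 0 0.58;-0.13 0.14 0 0 0 0.58;-0.15 0.13 0 0 0 0.58;0 0 0 0 0 0;0 0 0 0 0 0"
}}

```text
time_s: 16.2
tcp_pos: [0.6353, 0.2103, 0.1977]
ee_rot: [[-0.397, -0.918, 0.0], [-0.918, 0.397, 0.0], [-0.0, -0.0, -1.0]]
wrist_force: [-0.6, -0.6, -0.0]
gripper_width: 0.003
gripper_force: 0.0
```

```bash
cat >> h.py <<'E'
def lever():
    s=r.sense();print("tcp",s["tcp_pos"].round(4),"F",s["wrist_force"].round(1))
    for n in("scene","top"):
        im,d=cams.capture(n);X=cloud(n,d);q=X[...,:2]-[.592,.1572];rho=np.hypot(q[...,0],q[...,1])
        m=(X[...,2]>.244)&(X[...,2]<.268)&(rho>.08)&(rho<.112)&(q[...,1]>-.02)&(im.max(2)<60)
        if m.sum()>4: print(n,"ball",m.sum(),X[m].mean(0).round(4),"ang",np.degrees(np.arctan2(*q[m].mean(0)[::-1])).round(1))
E
python3 -c "
from h import *
lever()"
```

```text
tcp [0.6353 0.2103 0.1977] F [-0.6 -0.6 -0. ]
```

{"op": "play_rows", "data": {
  "commands": "-0.08 0.06 0 0 0 0.29;-0.08 0.06 0 0 0 0.29;-0.08 0.05 0 0 0 0.29;-0.09 0.05 0 0 0 0.29;-0.09 0.05 0 0 0 0.29;-0.09 0.04 0 0 0 0.29;0 0 0 0 0 0;0 0 0 0 0 0"
}}

```text
time_s: 17.1
tcp_pos: [0.6202, 0.2192, 0.1976]
ee_rot: [[-0.147, -0.989, 0.0], [-0.989, 0.147, 0.0], [-0.0, -0.0, -1.0]]
wrist_force: [1.1, 0.0, -0.8]
gripper_width: 0.004
gripper_force: 0.1
```

{"op": "play_rows", "data": {
  "commands": "-0.06 0.025 0 0 0 0.2;-0.06 0.02 0 0 0 0.2;-0.06 0.02 0 0 0 0.2;0 0 0 0 0 0"
}}

```text
time_s: 17.5
tcp_pos: [0.6144, 0.2214, 0.1976]
ee_rot: [[-0.055, -0.998, -0.0], [-0.998, 0.055, 0.0], [-0.0, 0.0, -1.0]]
wrist_force: [0.4, 0.2, 0.5]
gripper_width: 0.006
gripper_force: 0.4
```

```bash
python3 -c "
from h import *
lever()"
```

```text
tcp [0.6144 0.2214 0.1976] F [0.4 0.2 0.5]
top ball 6 [0.5944 0.2536 0.2572] ang 88.5
```

{"op": "play_rows", "data": {
  "commands": "-0.05 0.01 0 0 0 0.1;-0.05 0.01 0 0 0 0.1;0 0 0 0 0 0;0 0 0 0 0 0"
}}

```text
time_s: 18.0
tcp_pos: [0.6115, 0.2218, 0.1976]
ee_rot: [[-0.026, -1.0, -0.0], [-1.0, 0.026, -0.0], [0.0, 0.0, -1.0]]
wrist_force: [0.4, 0.4, -0.2]
gripper_width: 0.01
gripper_force: 0.4
```

{"op": "play_rows", "data": {
  "commands": "-0.05 0 0 0 0 0;-0.05 0 0 0 0 0;0 0 0 0 0 0;0 0 0 0 0 0"
}}

```text
time_s: 18.4
tcp_pos: [0.6109, 0.2219, 0.1977]
ee_rot: [[-0.026, -1.0, 0.005], [-1.0, 0.026, 0.001], [-0.001, -0.005, -1.0]]
wrist_force: [6.6, -0.2, -2.3]
gripper_width: 0.004
gripper_force: 3.6
```

```bash
python3 -c "
from h import *
lever()"
```

```text
tcp [0.6109 0.2219 0.1977] F [ 6.6 -0.2 -2.3]
top ball 11 [0.5904 0.2506 0.2561] ang 91.0
```

The force rose to 6.6 N while the lever stopped moving, so it is at its stop. Backing off.

{"op": "play_rows", "data": {
  "commands": "0.2 0 0 0 0 0;0.5 0 0 0 0 0;0.6 0 0 0 0 0;0 0 0.7 0 0 0;0 0 1 0 0 0;0 0 1 0 0 0;0 -0.8 0.3 0 0 0;0 -1 0 0 0 0;0 -1 0 0 0 0;0 -1 0 0 0 0;0 -1 0 0 0 0;0 -1 0 0 0 0;0 -1 0 0 0 0;0 -1 0 0 0 0;-0.4 -1 0 0 0 0;-0.5 -1 0 0 0 0;-0.5 -1 0 0 0 0;-0.5 -1 0 0 0 0;-0.5 -0.5 0 0 0 0;0 0 0 0 0 0"
}}

```text
time_s: 20.5
tcp_pos: [0.5736, -0.1488, 0.2881]
ee_rot: [[-0.029, -1.0, -0.001], [-1.0, 0.029, 0.0], [-0.0, 0.001, -1.0]]
wrist_force: [-0.5, 0.3, -0.5]
gripper_width: 0.003
gripper_force: 0.0
```

```bash
python3 -c "
from h import *
lever();state('pics/t9.png')"
```

```text
tcp [ 0.5736 -0.1488  0.2881] F [-0.5  0.3 -0.5]
scene ball 26 [0.599  0.2471 0.2543] ang 85.6
top ball 36 [0.5954 0.2518 0.2602] ang 87.9
tcp [ 0.5757 -0.1466  0.2876] F [-0.5  0.7 -0.2]
short 53 [ 0.6543 -0.0563] 0.0272 r 0.1073 ang -13.5
short 69 [ 0.5252 -0.1384] 0.0275 r 0.11 ang -103.0
```

View pics/t9.png

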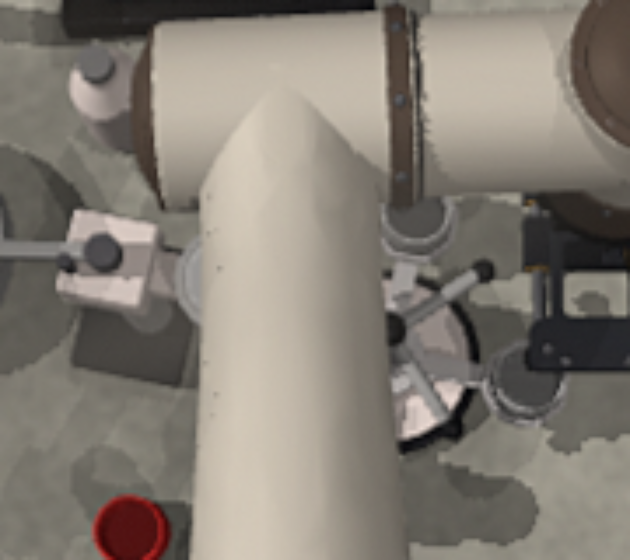

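The lever at (40,250) lies against its stop pin at (68,262). Its measured angle of about 87° matches the expected 86.9°, and the carousel has not moved.

```bash
python3 -c "
from h import *
print(r.finish_job())"
```

```text
the job is handed in; nothing more can be done
None
```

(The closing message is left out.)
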